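Lever open a hinged tile mould with a palette knife

TASK

Pick up the palette knife, work its blade into the slot at the front of the hinged tile mould and lever the lid up and right over until it stays leaning back fully open; touch the lid with the knife only, never with the gripper or arm. Then lay the knife down flat on the wooden board without dropping it and let go. Leave the cup, the plaster block and the jar where they are.

Things in the scene. Friction and masses are not known exactly. Their poses are not given: they have to be found in the camera images.
- mould: Hinged tile mould: a fixed plywood and plaster block on the bench, 130 mm deep (x), 150 mm wide (y), with a 16 mm hinged lid of the same outline on top. Its height varies: the shut lid's underside is 50 to 66 mm above the bench. Origin: mid-outline, 50 mm below the shut lid's underside. Axes: x horizontal, from the front face (the robot's side, with the slot) to the rear edge (the hinge); z up. Yaw within 0.35 rad of facing the robot.
- mould_slot (a point): Middle of the mouth of the pry slot in the mould's front face, half-way up the slot, 4.5 mm below the shut lid's underside. The slot is a gap under the shut lid, 60 mm wide (y), 9 mm high, running 118 mm inwards (+x) over a shallow cavity. A flat steel lip, 60 mm wide, stands 16 mm out of the front face level with the slot's floor. Axes as the mould's.
- mould_hinge (a point): Middle of the lid's hinge axis, at the top of the mould's rear edge: 130 mm behind the slot's mouth (+x of the mould), level with the underside of the shut lid and 4.5 mm higher than the slot's middle. The axis runs along the mould's y.
- lid (a joint): Angle of the mould's lid in rad: 0 shut, about 1.57 upright, 1.95 at its stop, leaning back fully open. Lid 130 x 150 x 16 mm, about 0.3 kg, with little friction in the hinge: let go before it is past upright it falls shut, past about 1.6 it falls open by itself.
- lid_edge (a point): Middle of the front edge of the lid, half-way up its 16 mm thickness; moves with the lid. Axes as the mould's when shut.
- knife_grip (a point): Grip point of the palette knife, near its centre of mass, in the middle of the handle's section. The knife lies loose on the bench on its straight wooden handle: 100 mm long (from 65 mm behind this point to 35 mm ahead of it), 20 mm wide (y), 24 mm high (z), so this point is 12 mm above the bench. Axes: x along the knife towards the blade's tip, z up. 0.12 kg.
- knife_tip (a point): Tip of the knife's flat steel blade, 125 mm ahead (+x) of the grip point and at the same height, at the middle of the blade's 3 mm thickness and 24 mm width. The blade is stiff, runs straight and level out of the handle's front end and is 90 mm long; lying on the bench it hangs 10 mm clear of it.
- board_top (a point): Centre of the top face of the fixed flat wooden board that the knife is to be laid on: 220 mm (x) x 150 mm (y), 18 mm thick, lying on the bench. Knife and board lie on opposite sides of the mould, either way round; z up.
- cup: White cup, 76 mm across, 90 mm high, loose; origin at the centre of its foot. To be left alone.
- block: White plaster cylinder, 64 mm across, 75 mm high, loose; origin at the centre of its foot. To be left alone.
- jar: Glass jar with a steel cap, 60 mm across, 80 mm high, loose; origin at the centre of its foot. To be left alone.
Mind the look-alikes: they are no part of the job. Of the things like the part that bears knife_grip, leave any that is blue or purple; of the rest the smaller one is meant.

How it is judged:
By the outcome, as a careful person would: the job done as asked, in the order asked, and still so for the second after the job is handed in, with the robot touching nothing.
It also fails if it takes over 58 s, if anything falls off the work surface, if the arm or the gripper's body presses on something with over 40 N, if the wrist force passes 120 N, or if a joint passes its speed limit or range.

ROBOT

A 6-joint arm with a two-finger parallel gripper is mounted at the origin on the work surface. World frame = base frame: x ahead of the robot, y to its left, z up, the work surface at z = 0. Lengths are in m, angles in rad, forces in N, time in s.
With the tool pointing down it reaches from about 0.375 to 0.975 m from the base axis. Payload 3.8 kg.
Tool frame: the origin (TCP) lies at the very end of the fingers, on their centre line; the grasp point (between the pads) lies 19 mm behind it; z points along the fingers, y is the line along which they close (so a half turn about z gives the same grasp; the last joint's range is limited). The gripper opens to 85 mm and grips with 20 to 120 N. Pads are 22 mm wide; open, the fingers measure 114 mm over their backs; the gripper's body (76 mm by 85 mm) begins 54 mm behind the grasp point. The pads swing forward as they close: fully open they stand 13 mm farther back than shut.
Start: joints at [1.164, 0.264, 1.604, -0, 1.274, -0.037], TCP at [0.244, 0.629, 0.231] pointing down, gripper open.
Joint ranges: [-2.63, 2.63], [-0.94, 2.18], [0.31, 2.57], [-1.31, 4.45], [0, 2.66], [-2.55, 2.55]. Speed limits (rad/s): [2.57, 2.57, 3.14, 3.14, 3.14, 3.14].

INTERFACE

Orientations are given as a rotation vector (axis times angle).
In Python, from workcell import monitor, viewer, job gives the robot as it stands. The module is installed in compiled form; this text tells all that it offers.
- The arm moves only by the tool step_arm, never from a script. Its argument "series" is one flat list of numbers, 4 for each row, row after row: the shift along the tool's x, y, z in m, then the turn about the tool's z in rad. A call has 1 to 8 rows; each row is the pose to reach, as a shift and turn from the pose commanded when the call began, along the tool's axes at that moment; what a row does not reach only later rows make up. A row lasts 1/8 s, in which the tool goes at most 62.5 mm and 10.7 degrees, less where a joint would pass 70% of its speed; a pose out of reach is approached as far as the arm can. A call with a gripper value outside its range is refused whole. "gripper" is the opening, from 0 (shut) to 1 (fully open), set as the call begins (left out, the last holds). The fingers move at their own pace and stop on an object; "newtons" is the grip in N (left out, the last holds). Time passes only in rows, so rows that repeat a pose let the fingers close. It gives the time, the measured TCP pose, the force, the opening and the grip force at its end, in the units of the state.
- monitor.read_state(): the state, without advancing time (a new reading comes with each control period).
- viewer.read_camera(name): name is "scene" or "top" or "wrist"; returns a dict with "image" (384x512x3 uint8, red, green, blue), "intrinsics" (3x3 intrinsics, pixels), "distortion" ([k1, k2, p1, p2, k3] as OpenCV has them; the pictures are not rectified), "T" (4x4, takes a point from camera to world coordinates); the wrist camera has in their place "hand_eye" (4x4, takes a point from camera to tool coordinates, whose origin is the TCP and whose axes are the flange's). Camera axes: x right, y up, looking along -z (the intrinsics and any distortion apply to the point x, -y, -z); pixel columns grow to the right and rows downward; lengths in m; the calibration is good to about 2 mm. A picture is of the moment at which its call begins: read the wrist's pose just before it. There is no depth.
- job.finish_job(): hands the job in; it is judged then, once.
Trained networks look in a picture, given as the dict that the camera call returned (one of the last four; its "shot" number tells which), for a name from the list of things; names that differ only in an ending like _2 or _b are one class to them, and where a whole thing is asked for, a point or a joint stands for the part that bears it (a point fixed in the world has none). Each returns a list of dicts, best first, with "score" (0 to 1); they miss things now and then, are a little off and sometimes report something else, mostly with a low value. They report only what shows in the picture. A call takes as long as a camera call. They do not tell look-alikes from the thing itself.
- viewer.boxes_of(picture, label): "extent" ([centre column, centre row, width, height] in pixels, round what is visible of it).
- viewer.spot_point(picture, label): "point" ([column, row] in pixels: a listed point, or the origin of a listed thing).
The state is a dict: "time": time; "q": joint angles; "joint_vel": joint speeds; "joint_torque": joint torques, N m; "tool_pos": TCP position; "tcp_rot": TCP orientation; "wrist_force": force on the tool from outside, world axes, zero at the start; "torque": the same for the moment, N m; "width": opening from 0.0 (shut) to 1.0 (fully open); "grip_force": force on a finger pad.
Only numpy, scipy, OpenCV 4.12 (cv2) and the standard library are available. Lean on these libraries where they do the work, as an engineer would, in place of code of your own. Each camera call takes 0.05 s, during which the arm holds its last target. There are 200 camera calls.

## Working session

There is one attempt and no reset: what is moved stays moved. The work goes in short steps, Python scripts to look and compute and a tool call to move; the robot and the scene stay as the last step left them, time stands still between calls to the robot, and variables do not carry over. Pictures are saved under pics/ and viewed, at most 10 in all, crops included, and the job is handed in when it is done.

Besides the shell and the picture viewer there is one more tool, called after "Call:" as a command line: name --argument value ..., lists and objects as JSON in quotes. step_arm: Moves the arm, as the interface text tells. Its arguments: {"type":"object","properties":{"series":{"type":"array"},"gripper":{"type":"number"},"newtons":{"type":"number"}},"required":["series"]}

```bash
mkdir -p pics
cat > h.py <<'E'
import numpy as np, cv2
from scipy.spatial.transform import Rotation as R
from workcell import monitor, viewer, job
def ray(p,uv,T=None):
    u=cv2.undistortPoints(np.array([[uv]],float),np.array(p["intrinsics"]),np.array(p["distortion"]))[0,0]
    d=np.array([u[0],-u[1],-1.0]); T=np.array(p["T"]) if T is None else T
    return T[:3,3],T[:3,:3]@d
def at_z(p,uv,z,T=None):
    o,d=ray(p,uv,T); return o+d*(z-o[2])/d[2]
def tri(rays):
    A=0;b=0
    for o,d in rays:
        d=d/np.linalg.norm(d);M=np.eye(3)-np.outer(d,d);A=A+M;b=b+M@o
    return np.linalg.solve(A,b)
def proj(p,X,T=None):
    T=np.array(p["T"]) if T is None else T
    c=np.linalg.inv(T)@np.append(X,1); c=np.array([c[0],-c[1],-c[2]])
    return cv2.projectPoints(c[None],np.zeros(3),np.zeros(3),np.array(p["intrinsics"]),np.array(p["distortion"]))[0][0,0]
def tcp():
    s=monitor.read_state();T=np.eye(4);T[:3,3]=s["tool_pos"];T[:3,:3]=R.from_rotvec(s["tcp_rot"]).as_matrix();return T
def save(im,name,sc=1):
    cv2.imwrite("pics/"+name,cv2.cvtColor(cv2.resize(im,None,fx=sc,fy=sc),cv2.COLOR_RGB2BGR))
E
python3 - <<'E'
from h import *
np.set_printoptions(precision=3,suppress=True)
a=viewer.read_camera("top");b=viewer.read_camera("scene")
save(a["image"],"top.png",1.5);save(b["image"],"scene.png",1.5)
for n,p in(("top",a),("scene",b)):
    print(n,p["T"])
    for l in["mould_slot","mould_hinge","lid_edge","knife_grip","knife_tip","board_top","cup","block","jar"]:
        print(l,[(np.round(q["point"],1).tolist(),round(q["score"],2)) for q in viewer.spot_point(p,l)[:4]])
print(monitor.read_state())
E
```

```text
top [[-0.023  0.972 -0.233  0.245]
 [-1.    -0.024  0.     0.005]
 [-0.005  0.233  0.972  1.362]
 [ 0.     0.     0.     1.   ]]
mould_slot [([286.5, 168.8], 0.88)]
mould_hinge [([286.5, 125.8], 0.94)]
lid_edge [([285.4, 162.6], 0.62)]
knife_grip [([228.7, 239.7], 0.98), ([123.5, 274.0], 0.89), ([122.2, 162.4], 0.73), ([171.1, 225.3], 0.65)]
knife_tip [([86.1, 317.2], 0.87), ([227.7, 281.9], 0.78), ([84.6, 199.1], 0.56)]
board_top [([376.6, 213.4], 0.72), ([407.7, 154.7], 0.72)]
cup [([356.0, 143.0], 0.61), ([378.9, 214.7], 0.36)]
block [([180.0, 137.8], 0.79)]
jar [([406.2, 156.0], 0.67)]
scene [[-0.453 -0.776  0.439  1.057]
 [ 0.892 -0.39   0.23   0.293]
 [-0.008  0.495  0.869  1.107]
 [ 0.     0.     0.     1.   ]]
mould_slot [([220.0, 196.6], 0.56)]
mould_hinge [([203.5, 228.9], 0.72)]
lid_edge [([218.8, 196.4], 0.84), ([178.6, 142.6], 0.41)]
knife_grip [([390.5, 191.5], 0.68), ([359.7, 277.2], 0.68), ([294.6, 178.6], 0.64), ([336.6, 206.9], 0.55)]
knife_tip [([424.4, 173.8], 0.87), ([310.3, 227.2], 0.68), ([410.6, 264.7], 0.65), ([308.1, 150.1], 0.6)]
board_top [([180.0, 144.6], 0.58)]
cup [([158.8, 198.9], 0.97)]
block [([297.8, 278.2], 0.82)]
jar []
{'time': 1.0, 'q': array([ 1.164,  0.264,  1.604,  0.   ,  1.274, -0.037]), 'joint_vel': array([ 0.   ,  0.   , -0.   ,  0.001, -0.001,  0.001]), 'joint_torque': array([  0.001, -51.509, -36.774,   0.   ,   0.001,  -0.   ]), 'tool_pos': array([0.244, 0.629, 0.231]), 'tcp_rot': array([-0.578, -3.088, -0.   ]), 'wrist_force': array([-0.29 ,  0.864,  0.115]), 'torque': array([-0.005,  0.103, -0.009]), 'grip_force': 0.0, 'width': 0.9978462600383589}
```

View pics/top.png

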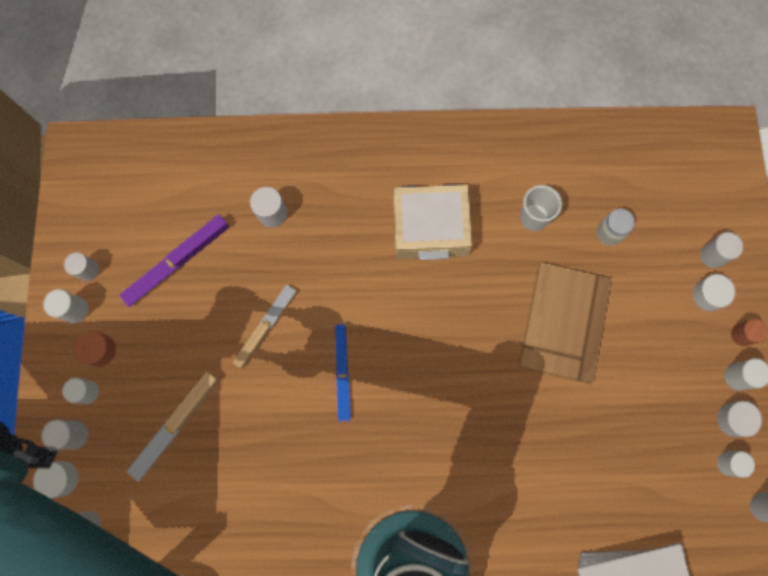

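View pics/scene.png

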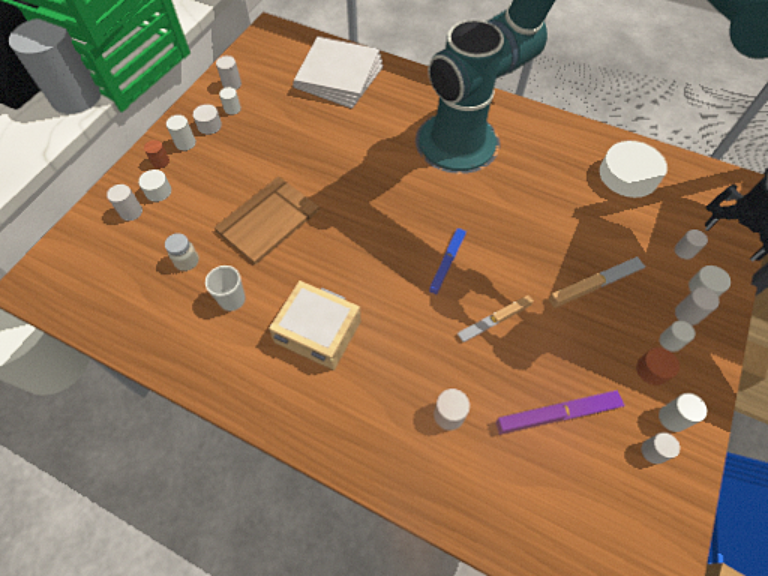

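The top view shows the bare-wood knife I want at about (177,217) px in the raw image, with its tip up-right at (195,191). The larger wooden, blue and purple knives are look-alikes. The mould is at (288,147), facing the robot, and the board is at (378,214). The cup and jar are beyond the board, and the block is left of the mould.

Run:
```python
from h import *
np.set_printoptions(precision=4,suppress=True)
a=viewer.read_camera("top");b=viewer.read_camera("scene")
g=tri([ray(a,[171.1,225.3]),ray(b,[336.6,206.9])]);print("grip tri",g, at_z(a,[171.1,225.3],.012), at_z(b,[336.6,206.9],.012))
t1=at_z(a,[195.5,191.5],.012);t2=at_z(b,[308.5,226],.012);print("tip",t1,t2)
s=tri([ray(a,[286.5,168.8]),ray(b,[220,196.6])]);h=tri([ray(a,[286.5,125.8]),ray(b,[203.5,228.9])])
print("slot",s,"hinge",h,np.arctan2(*(h-s)[1::-1]))
e=tri([ray(a,[285.4,162.6]),ray(b,[218.8,196.4])]);print("edge",e)
print("board",at_z(a,[378,214],.018),at_z(b,[178.6,144.6],.018))
# board corners (top view, raw px)
for c in [(542,263),(610,277),(593,382),(522,367)]: print(at_z(a,np.array(c)/1.5,.018))
d=((t1-g)[:2]);print("knife az",np.arctan2(d[1],d[0]),np.hypot(*d), np.arctan2(*(t2-g)[1::-1]))
T=tcp();print(T)
w=viewer.read_camera("wrist");print(w["hand_eye"],w["intrinsics"])
```

```text
grip tri [0.4447 0.3014 0.016 ] [0.4454 0.3019 0.012 ] [0.4423 0.3018 0.012 ]
tip [0.5485 0.229  0.012 ] [0.5506 0.2434 0.012 ]
slot [ 0.6035 -0.0546  0.0554] hinge [ 0.7338 -0.0505  0.0638] 0.03158579996359556
edge [ 0.6156 -0.0505  0.0805]
board [ 0.4638 -0.3256  0.018 ] [ 0.465  -0.3179  0.018 ]
[ 0.5858 -0.2834  0.018 ]
[ 0.5527 -0.4218  0.018 ]
[ 0.3401 -0.3681  0.018 ]
[ 0.3737 -0.2286  0.018 ]
knife az -0.6087594341173566 0.12661674188748337 -0.5010160593977228
[[-0.9324  0.3615  0.      0.244 ]
 [ 0.3615  0.9324 -0.      0.6293]
 [-0.     -0.     -1.      0.2313]
 [ 0.      0.      0.      1.    ]]
[[-0.0003  0.961   0.2767  0.0694]
 [ 1.      0.0002  0.0002  0.001 ]
 [ 0.0001  0.2767 -0.961  -0.1418]
 [ 0.      0.      0.      1.    ]] [[307.4519   0.     256.7221]
 [  0.     307.4519 188.5343]
 [  0.       0.       1.    ]]
```

Call:
step_arm --series '[-0.306, -0.233, 0.03, 0.21, -0.306, -0.233, 0.03, 0.21, -0.306, -0.233, 0.03, 0.21, -0.306, -0.233, 0.03, 0.21, -0.306, -0.233, 0.03, 0.21, -0.306, -0.233, 0.03, 0.21, -0.306, -0.233, 0.03, 0.21, -0.306, -0.233, 0.03, 0.21]' --gripper 0.6 --newtons 100

```text
time: 2.15
tool_pos: [0.4453, 0.3013, 0.2014]
tcp_rot: [-0.901, -3.009, -0.001]
wrist_force: [0.1, 0.5, -0.2]
width: 0.599
grip_force: 0.0
```

```bash
cat >> h.py <<'E'
def wrist():
    T=tcp();w=viewer.read_camera("wrist");return w,T,T@np.array(w["hand_eye"])
E
python3 - <<'E'
from h import *
np.set_printoptions(precision=4,suppress=True)
w,T,C=wrist();save(w["image"],"w1.png",1.2)
print(T,monitor.read_state()["q"],monitor.read_state()["time"])
P={}
for l in["knife_grip","knife_tip"]:
    for q in viewer.spot_point(w,l)[:3]:
        X=at_z(w,q["point"],.012,C);print(l,np.round(q["point"]),round(q["score"],2),X, (T[:3,:3].T@(X-T[:3,3])))
E
```

```text
[[-0.8354  0.5496 -0.0001  0.4453]
 [ 0.5496  0.8354  0.0007  0.3013]
 [ 0.0005  0.0005 -1.      0.2014]
 [ 0.      0.      0.      1.    ]] [ 0.5497  0.0255  1.9312  0.0009  1.1844 -0.4411] 2.2
knife_grip [448. 236.] 0.89 [0.643  0.4464 0.012 ] [-0.0855  0.2298  0.1895]
knife_grip [258. 162.] 0.69 [0.4429 0.3056 0.012 ] [0.0043 0.0022 0.1894]
knife_grip [120. 219.] 0.6 [0.4107 0.1354 0.012 ] [-0.0623 -0.1577  0.1893]
knife_tip [ 40. 129.] 0.88 [0.2818 0.1288 0.012 ] [ 0.0418 -0.234   0.1893]
knife_tip [258. 266.] 0.67 [0.5497 0.2351 0.012 ] [-0.1236  0.002   0.1894]
```

View pics/w1.png

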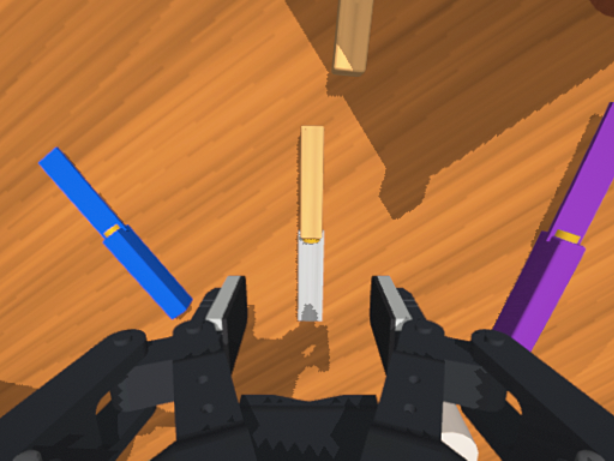

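The knife is centred between the fingers: handle at (260,105)–(259,200) px raw, tip at (259,266). It lines up with tool x, so I'm going down to grasp.

Call:
step_arm --series '[0.002, 0.002, 0.06, 0, 0.002, 0.002, 0.12, 0, 0.002, 0.002, 0.17, 0, 0.002, 0.002, 0.192, 0, 0.002, 0.002, 0.199, 0, 0.002, 0.002, 0.199, 0]'

```text
time: 3.05
tool_pos: [0.4444, 0.3054, 0.0026]
tcp_rot: [0.896, 3.011, 0.0]
wrist_force: [0.1, -0.1, 0.1]
width: 0.602
grip_force: 0.0
```

Call:
step_arm --series '[0, 0, 0, 0, 0, 0, 0, 0, 0, 0, 0, 0, 0, 0, 0, 0, 0, 0, 0, 0, 0, 0, 0, 0]' --gripper 0 --newtons 110

```text
time: 3.8
tool_pos: [0.4458, 0.3053, 0.0043]
tcp_rot: [0.898, 3.008, 0.004]
wrist_force: [-1.4, 0.8, 5.7]
width: 0.208
grip_force: 108.4
```

Call:
step_arm --series '[0, 0, -0.03, 0, 0, 0, -0.08, 0, -0.03, -0.03, -0.12, -0.1, -0.07, -0.07, -0.16, -0.25, -0.11, -0.11, -0.2, -0.4, -0.15, -0.15, -0.23, -0.5, -0.19, -0.19, -0.246, -0.61, -0.23, -0.23, -0.246, -0.61]'

```text
time: 4.8
tool_pos: [0.5113, -0.0116, 0.251]
tcp_rot: [-0.049, 3.136, -0.0]
wrist_force: [1.9, 0.1, -1.3]
width: 0.204
grip_force: 107.8
```

Call:
step_arm --series '[0.0335, 0.0135, 0, 0, 0.0335, 0.0135, 0, 0]'

```text
time: 5.05
tool_pos: [0.4742, 0.0019, 0.2479]
tcp_rot: [0.044, -3.14, -0.001]
wrist_force: [0.6, -0.0, -2.3]
width: 0.204
grip_force: 108.0
```

Run:
```python
from h import *
np.set_printoptions(precision=4,suppress=True)
w,T,C=wrist();save(w["image"],"w2.png",1.2)
print(T,monitor.read_state()["q"],monitor.read_state()["time"],monitor.read_state()["wrist_force"])
a=viewer.read_camera("top")
for l in["mould_slot","mould_hinge","lid_edge"]:
    pa=viewer.spot_point(a,l)[:1]
    for q in viewer.spot_point(w,l)[:2]:
        print(l,np.round(q["point"]),round(q["score"],2),at_z(w,q["point"],.06,C), [ (x["point"],tri([ray(w,q["point"],C),ray(a,x["point"])])) for x in pa])
```

```text
[[-0.9996 -0.0277 -0.0009  0.4742]
 [-0.0277  0.9996  0.0004  0.0019]
 [ 0.0009  0.0004 -1.      0.2479]
 [ 0.      0.      0.      1.    ]] [-0.0476 -0.1324  1.9936  0.0001  1.2798 -1.6475] 5.1 [ 0.0149  0.2787 -0.8318]
mould_slot [209. 270.] 0.95 [ 0.6048 -0.052   0.06  ] []
```

View pics/w2.png

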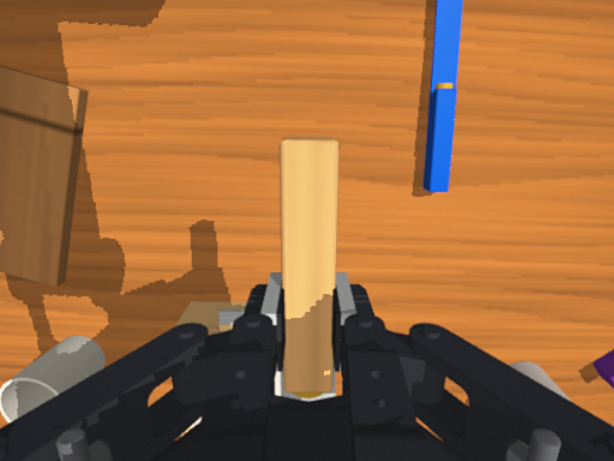

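The knife is straight and centred in the grip. The lip shows at about (193,265) px, left of the gripper, and the network puts the slot at (209,270). Next I'll bring the blade tip over the lip and lower it until it touches, which gives me the slot height.

Call:
step_arm --series '[0.006, -0.05, 0.02, 0, 0.006, -0.058, 0.08, 0, 0.006, -0.058, 0.13, 0, 0.006, -0.058, 0.165, 0, 0.006, -0.058, 0.178, 0, 0.006, -0.058, 0.178, 0, 0.006, -0.058, 0.178, 0]'

```text
time: 6.32
tool_pos: [0.4737, -0.0555, 0.0719]
tcp_rot: [-0.048, 3.138, -0.001]
wrist_force: [0.2, -0.0, -1.2]
width: 0.203
grip_force: 108.3
```

Run:
```python
from h import *
np.set_printoptions(precision=4,suppress=True)
a=viewer.read_camera("top");b=viewer.read_camera("scene");T=tcp();s=monitor.read_state();print(T[:3,3],s["wrist_force"],s["torque"])
tip=T[:3,3]+T[:3,:3]@np.array([-.1245,0,-.0077]);print(tip,proj(a,tip),proj(b,tip))
im1=a["image"][130:200,235:335];im2=b["image"][150:260,160:280]
im=np.hstack([cv2.resize(im1,(400,280),interpolation=cv2.INTER_CUBIC),cv2.resize(im2,(400,367),interpolation=cv2.INTER_CUBIC)[:280]]);save(im,"probe.png")
for p in(a,b): print([(viewer.spot_point(p,l)[:2]) for l in("knife_tip","mould_slot","lid_edge","mould_hinge")])
```

```text
[ 0.4736 -0.0555  0.072 ] [ 0.1164 -0.6315 -1.3596] [ 0.0374 -0.053  -0.0311]
[ 0.598  -0.0517  0.0801] [286.9567 167.8966] [222.0184 192.2006]
[[{'point': [230.6, 282.9], 'score': 0.96}, {'point': [84.9, 203.3], 'score': 0.92}], [{'point': [287.1, 170.4], 'score': 0.85}], [{'point': [283.2, 163.3], 'score': 0.67}], [{'point': [286.5, 125.7], 'score': 0.68}]]
[[{'point': [411.3, 263.0], 'score': 0.96}, {'point': [307.1, 151.1], 'score': 0.79}], [{'point': [220.8, 198.3], 'score': 0.81}], [{'point': [218.6, 197.4], 'score': 0.94}, {'point': [215.6, 219.7], 'score': 0.28}], [{'point': [200.8, 230.2], 'score': 0.72}]]
```

View pics/probe.png

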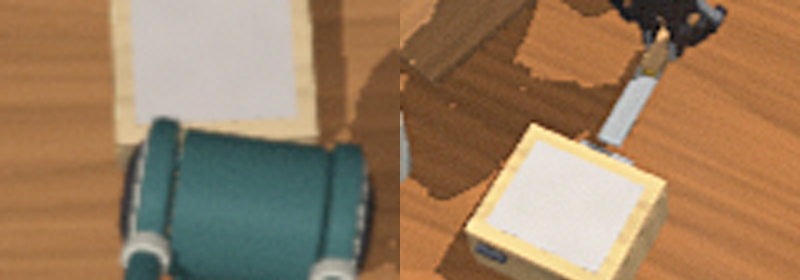

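The scene crop shows the tip at about (223,193) px, within 2 px of the prediction, just over the lip. Now I'll lower it to probe.

Call:
step_arm --series '[0, 0, 0.01, 0, 0, 0, 0.016, 0, 0, 0, 0.02, 0, 0, 0, 0.021, 0, 0, 0, 0.022, 0, 0, 0, 0.022, 0]'

```text
time: 7.58
tool_pos: [0.472, -0.0554, 0.0481]
tcp_rot: [-0.047, 3.141, -0.0]
wrist_force: [-0.3, -0.3, -0.7]
width: 0.203
grip_force: 108.3
```

Call:
step_arm --series '[0, 0, 0.001, 0, 0, 0, 0.002, 0, 0, 0, 0.003, 0, 0, 0, 0.003, 0]'

```text
time: 8.07
tool_pos: [0.4718, -0.0554, 0.045]
tcp_rot: [0.047, -3.141, 0.0]
wrist_force: [-0.5, -0.2, -1.3]
width: 0.207
grip_force: 108.3
```

Call:
step_arm --series '[0, 0, 0.001, 0, 0, 0, 0.002, 0, 0, 0, 0.002, 0]'

```text
time: 8.45
tool_pos: [0.4719, -0.0554, 0.0433]
tcp_rot: [-0.047, 3.141, -0.0]
wrist_force: [-3.0, 0.4, 4.2]
width: 0.204
grip_force: 108.9
```

Call:
step_arm --series '[0, 0, 0.001, 0, 0, 0, 0.002, 0, 0, 0, 0.002, 0]'

```text
time: 8.82
tool_pos: [0.472, -0.0554, 0.0417]
tcp_rot: [-0.048, 3.141, -0.0]
wrist_force: [-5.4, 0.3, 8.6]
width: 0.209
grip_force: 109.6
```

Call:
step_arm --series '[0, 0, -0.003, 0, 0, 0, -0.006, 0, 0, 0, -0.006, 0, 0, 0, -0.006, 0]'

```text
time: 9.32
tool_pos: [0.4716, -0.0553, 0.0467]
tcp_rot: [0.047, -3.141, -0.0]
wrist_force: [0.0, 0.3, -1.2]
width: 0.209
grip_force: 108.3
```

Run:
```python
from h import *
np.set_printoptions(precision=4,suppress=True)
b=viewer.read_camera("scene");T=tcp();s=monitor.read_state();print(T[:3,3],s["wrist_force"],s["torque"])
tip=T[:3,3]+T[:3,:3]@np.array([-.1245,0,-.0077]);print(tip,proj(b,tip))
save(b["image"][150:240,160:280],"s2.png",6)
```

```text
[ 0.4715 -0.0553  0.0467] [-0.3027 -0.4715 -1.5796] [-0.0085  0.039  -0.0366]
[ 0.596  -0.0515  0.0543] [222.9528 195.4757]
```

View pics/s2.png

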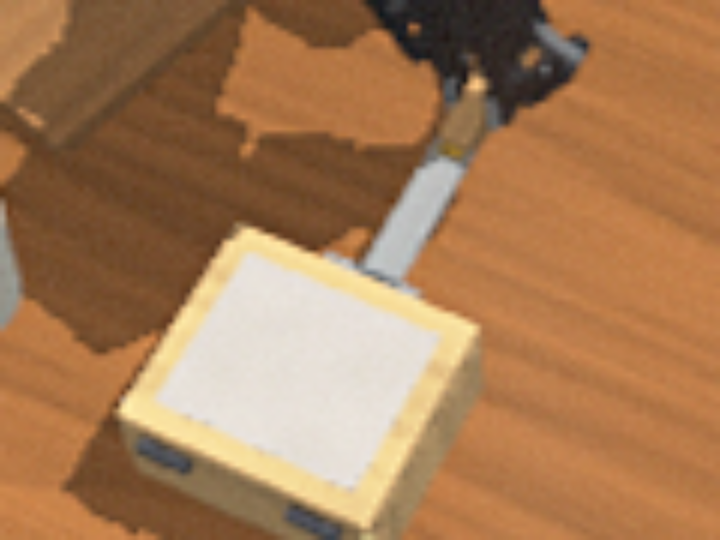

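The tip is on the middle of the lip at (223,196) px and in line with the slot. I'll check the mould's yaw from the lid corners.

Run:
```python
from h import *
np.set_printoptions(precision=4,suppress=True)
b=viewer.read_camera("scene")
P=[at_z(b,(160+x/6,150+y/6),z) for x,y,z in((245,226,.076),(478,325,.076),(362,525,.076),(121,410,.076),(455,152,.0545),(388,275,.0545))]
print(np.array(P))
az=lambda p,q:np.arctan2(*(q-p)[1::-1])
print(az(P[0],P[3]),az(P[1],P[2]),az(P[0],P[1])-np.pi/2,"knife",az(P[4],P[5]))
```

```text
[[ 0.6127 -0.1243  0.076 ]
 [ 0.6091  0.0193  0.076 ]
 [ 0.7372  0.0196  0.076 ]
 [ 0.7379 -0.1254  0.076 ]
 [ 0.5071 -0.0501  0.0545]
 [ 0.5947 -0.0457  0.0545]]
-0.009496247010463282 0.0022983052472442377 0.025028307590481802 knife 0.05008327314438325
```

Call:
step_arm --series '[-0.004, 0, -0.001, 0, -0.008, 0, -0.001, 0, -0.012, 0, -0.001, 0, -0.016, 0, -0.001, 0, -0.02, 0, -0.001, 0, -0.02, 0, -0.001, 0]'

```text
time: 10.18
tool_pos: [0.4922, -0.0548, 0.0481]
tcp_rot: [-0.048, 3.141, -0.0]
wrist_force: [0.1, -0.3, -1.6]
width: 0.208
grip_force: 108.3
```

Call:
step_arm --series '[-0.008, 0, 0, 0, -0.016, 0, 0, 0, -0.024, 0, 0, 0, -0.032, 0, 0, 0, -0.038, 0, 0, 0, -0.038, 0, 0, 0]'

```text
time: 10.92
tool_pos: [0.5304, -0.0536, 0.0481]
tcp_rot: [-0.048, 3.141, -0.0]
wrist_force: [0.4, 0.1, -1.6]
width: 0.205
grip_force: 108.3
```

Call:
step_arm --series '[0, 0, -0.006, 0, 0, 0, -0.012, 0, -0.002, 0, -0.02, 0, -0.004, 0, -0.028, 0, -0.007, 0, -0.036, 0, -0.011, 0, -0.044, 0, -0.015, 0, -0.051, 0, -0.02, 0, -0.057, 0]'

```text
time: 11.92
tool_pos: [0.5505, -0.053, 0.1058]
tcp_rot: [-0.047, 3.14, -0.0]
wrist_force: [-2.9, -0.3, -2.2]
width: 0.206
grip_force: 108.1
```

Run:
```python
from h import *
np.set_printoptions(precision=4,suppress=True)
b=viewer.read_camera("scene");T=tcp();s=monitor.read_state();print(T[:3,3],s["wrist_force"],s["torque"])
tip=T[:3,3]+T[:3,:3]@np.array([-.1245,0,-.0077]);print(tip,proj(b,tip))
save(b["image"][110:250,150:290],"s3.png",4)
```

```text
[ 0.5519 -0.0531  0.1068] [-1.384   0.9315 -0.745 ] [0.0893 0.3092 0.0592]
[ 0.6763 -0.0493  0.1149] [209.5188 206.9087]
```

View pics/s3.png

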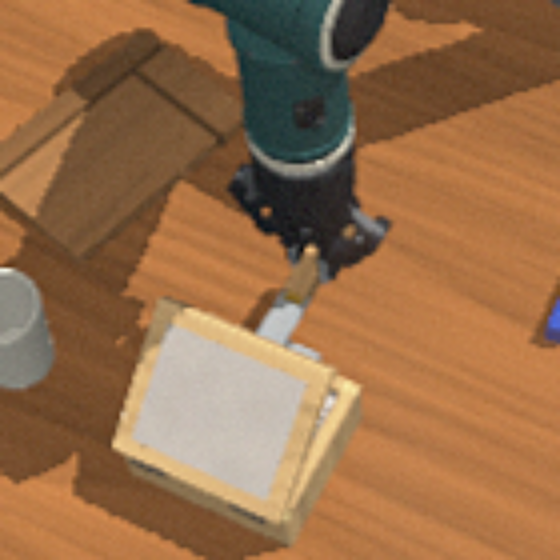

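The lid is partly raised, with its front edge at about (214,195) px raw, and the blade is underneath. I'll work out the lid angle from that edge.

Run:
```python
from h import *
b=viewer.read_camera("scene")
for d in range(15,55,5):
    t=np.radians(d);e=np.array([.735,-.051,.06])+.13*np.array([-np.cos(t),0,np.sin(t)])+.016*np.array([np.sin(t),0,np.cos(t)])
    print(d,[np.round((proj(b,e+[0,y,0])-[150,110])*4) for y in(-.075,0,.075)])
```

```text
15 [array([196., 290.]), array([277., 327.]), array([360., 365.])]
20 [array([191., 288.]), array([273., 325.]), array([357., 363.])]
25 [array([186., 288.]), array([268., 325.]), array([353., 363.])]
30 [array([180., 288.]), array([263., 325.]), array([348., 364.])]
35 [array([173., 289.]), array([257., 327.]), array([344., 366.])]
40 [array([166., 292.]), array([251., 330.]), array([338., 370.])]
45 [array([159., 296.]), array([244., 335.]), array([332., 375.])]
50 [array([151., 301.]), array([237., 340.]), array([326., 381.])]
```

The lid is at about 42°, matching the planned arc, so I'll continue over the top.

Call:
step_arm --series '[-0.009, 0, -0.008, 0, -0.016, 0, -0.014, 0, -0.025, 0, -0.019, 0, -0.034, 0, -0.023, 0, -0.043, 0, -0.025, 0, -0.053, 0, -0.027, 0, -0.063, 0, -0.027, 0, -0.073, 0, -0.026, 0]'

```text
time: 13.02
tool_pos: [0.6238, -0.0507, 0.1311]
tcp_rot: [-0.047, 3.141, 0.0]
wrist_force: [-0.8, -0.9, -1.1]
width: 0.206
grip_force: 108.3
```

Call:
step_arm --series '[-0.008, 0, 0.001, 0, -0.016, 0, 0.003, 0, -0.022, 0, 0.004, 0, -0.022, 0, 0.004, 0, -0.022, 0, 0.004, 0]'

```text
time: 13.65
tool_pos: [0.6434, -0.0501, 0.1265]
tcp_rot: [0.047, -3.138, -0.0]
wrist_force: [-6.1, 0.5, 0.1]
width: 0.207
grip_force: 108.8
```

Run:
```python
from h import *
np.set_printoptions(precision=4,suppress=True)
b=viewer.read_camera("scene");T=tcp();s=monitor.read_state();print(T[:3,3],s["wrist_force"],s["torque"])
tip=T[:3,3]+T[:3,:3]@np.array([-.1245,0,-.0077]);print(tip,(proj(b,tip)-[120,110])*4)
save(b["image"][110:260,120:290],"s4.png",4)
```

```text
[ 0.6434 -0.0501  0.1264] [-5.3303  0.607   0.3636] [-0.0404  0.6859 -0.0359]
[ 0.7679 -0.0463  0.1338] [296.2136 477.8918]
```

View pics/s4.png

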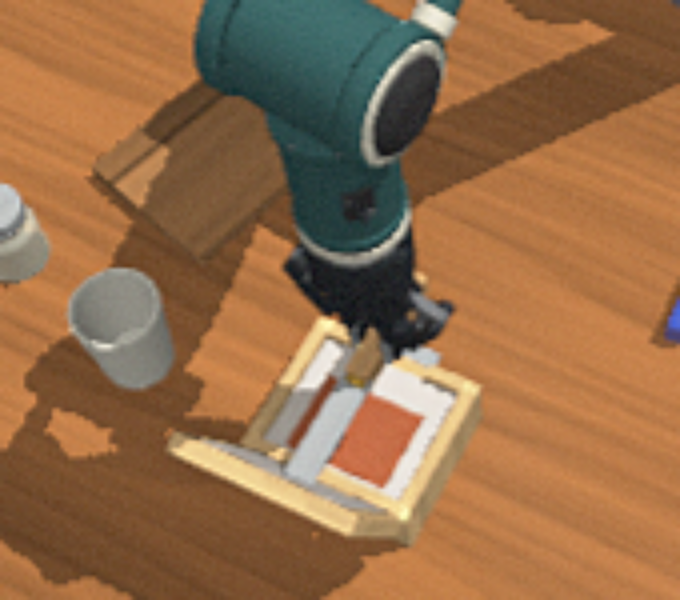

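The lid is leaning back at its stop; its top edge runs from (175,440) to (400,530) in the crop, and the blade is resting against it. I'll withdraw and carry the knife to the board.

Call:
step_arm --series '[0.045, 0, 0, 0, 0.095, 0, -0.01, 0, 0.14, -0.02, -0.03, 0.05, 0.17, -0.07, -0.05, 0.15, 0.2, -0.12, -0.05, 0.284, 0.216, -0.17, -0.05, 0.284, 0.216, -0.22, -0.04, 0.284, 0.216, -0.258, -0.03, 0.284]'

```text
time: 14.7
tool_pos: [0.4373, -0.3174, 0.1579]
tcp_rot: [0.399, 3.112, -0.003]
wrist_force: [1.0, -0.0, -1.6]
width: 0.206
grip_force: 108.5
```

Call:
step_arm --series '[0, 0, 0, 0, 0, 0, 0, 0]'

```text
time: 14.95
tool_pos: [0.4368, -0.3145, 0.1571]
tcp_rot: [0.398, 3.116, 0.0]
wrist_force: [1.0, -0.4, -2.2]
width: 0.203
grip_force: 108.5
```

Run:
```python
from h import *
np.set_printoptions(precision=4,suppress=True)
w,T,C=wrist();a=viewer.read_camera("top");b=viewer.read_camera("scene");s=monitor.read_state()
print(T,s["wrist_force"],s["q"])
for n,p,c in(("w",w,C),("a",a,None),("b",b,None)):
    print(n,[(q["score"],at_z(p,q["point"],.018,c)) for q in viewer.spot_point(p,"board_top")[:2]])
im=np.hstack([w["image"],b["image"][60:252,90:218].repeat(2,0).repeat(2,1)]);save(im,"bd.png")
```

```text
[[-0.9678  0.2517  0.0006  0.4368]
 [ 0.2517  0.9678  0.0002 -0.3145]
 [-0.0005  0.0003 -1.      0.1571]
 [ 0.      0.      0.      1.    ]] [ 0.1725  0.1451 -0.8276] [-0.669   0.0643  1.9763  0.0003  1.1002 -1.9873]
w []
a [(0.94, array([ 0.4603, -0.3274,  0.018 ])), (0.55, array([ 0.6421, -0.4315,  0.018 ]))]
b [(0.95, array([ 0.471 , -0.3194,  0.018 ]))]
```

View pics/bd.png

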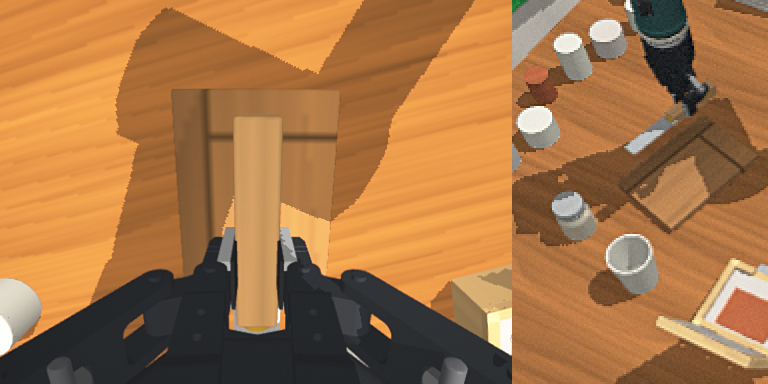

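The knife is centred over the board and parallel to it, and the lid is still open. Lowering it.

Call:
step_arm --series '[0, 0, 0.05, 0, 0, 0, 0.09, 0, 0, 0, 0.115, 0, 0, 0, 0.125, 0, 0, 0, 0.13, 0, 0, 0, 0.13, 0]'

```text
time: 16.0
tool_pos: [0.4373, -0.3149, 0.0279]
tcp_rot: [0.397, 3.115, -0.001]
wrist_force: [0.2, -0.0, -0.4]
width: 0.208
grip_force: 108.5
```

Call:
step_arm --series '[0, 0, 0.001, 0, 0, 0, 0.002, 0, 0, 0, 0.002, 0]'

```text
time: 16.38
tool_pos: [0.4368, -0.3147, 0.0254]
tcp_rot: [0.398, 3.116, -0.001]
wrist_force: [0.7, -0.4, -1.2]
width: 0.207
grip_force: 108.5
```

Call:
step_arm --series '[0, 0, 0.001, 0, 0, 0, 0.002, 0, 0, 0, 0.002, 0]'

```text
time: 16.75
tool_pos: [0.4365, -0.3144, 0.0229]
tcp_rot: [-0.398, -3.116, -0.0]
wrist_force: [-0.7, -0.1, -0.7]
width: 0.203
grip_force: 108.5
```

Call:
step_arm --series '[0, 0, 0.0005, 0, 0, 0, 0.001, 0, 0, 0, 0.001, 0]'

```text
time: 17.12
tool_pos: [0.4366, -0.3145, 0.0223]
tcp_rot: [-0.398, -3.116, -0.0]
wrist_force: [-1.6, 0.4, 2.1]
width: 0.208
grip_force: 109.1
```

It touched down at the expected height, so I'll open gently.

Call:
step_arm --series '[0, 0, 0, 0, 0, 0, 0, 0, 0, 0, 0, 0]' --newtons 20

```text
time: 17.5
tool_pos: [0.4367, -0.3146, 0.0223]
tcp_rot: [0.398, 3.116, -0.0]
wrist_force: [-2.0, 2.0, 4.7]
width: 0.205
grip_force: 109.3
```

Call:
step_arm --series '[0, 0, 0, 0, 0, 0, 0, 0, 0, 0, 0, 0, 0, 0, 0, 0, 0, 0, 0, 0]' --gripper 0.5

```text
time: 18.12
tool_pos: [0.4367, -0.3145, 0.022]
tcp_rot: [0.398, 3.116, -0.0]
wrist_force: [0.1, -0.4, -0.1]
width: 0.503
grip_force: 0.0
```

Call:
step_arm --series '[0, 0, -0.01, 0, 0, 0, -0.03, 0, 0, 0, -0.07, 0, 0, 0, -0.12, 0, 0, 0, -0.17, 0, 0, 0, -0.2, 0, 0, 0, -0.2, 0]'

```text
time: 19.0
tool_pos: [0.4385, -0.316, 0.2265]
tcp_rot: [0.397, 3.11, -0.007]
wrist_force: [-0.2, 0.5, -0.1]
width: 0.499
grip_force: 0.0
```

Run:
```python
from h import *
w,T,C=wrist();b=viewer.read_camera("scene");s=monitor.read_state();print(T[:3,3],s["wrist_force"],s["width"],s["time"])
im=np.hstack([w["image"],b["image"][90:282,90:218].repeat(2,0).repeat(2,1)]);save(im,"end.png")
```

```text
[ 0.43852726 -0.31600771  0.22651151] [-0.266304    0.14942339 -0.20192123] 0.49596396082088157 19.1
```

View pics/end.png

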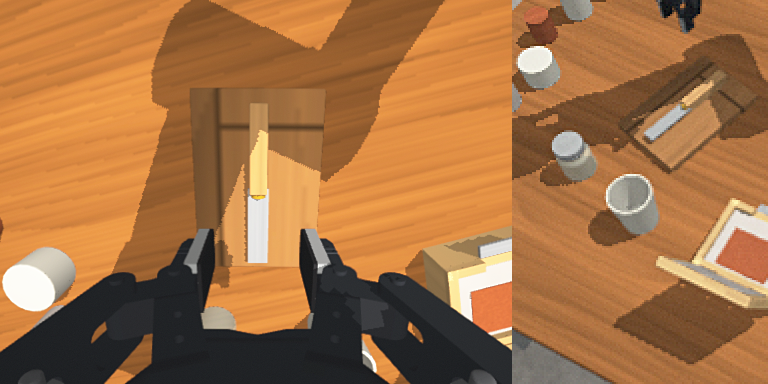

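The knife lies flat within the board, with its handle at (258,105–195) px and its tip at (258,262). The lid is still open, and the cup and jar haven't moved.

```bash
python3 -c "
from workcell import job
print(job.finish_job())"
```

```text
the job is handed in; nothing more can be done
None
```

The lid was levered over with the knife and is leaning back fully open, and the knife is lying flat and released on the board; I handed the job in at about 19 s.

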